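Clamp a reagent bottle and take off its push-and-turn safety cap

ROBOT

A 6-joint arm with a two-finger parallel gripper is mounted at the origin on a cart in front of the work surface, level with it; the furniture and walls round the work are solid. World frame = base frame: x ahead of the robot, y to its left, z up, the work surface at z = 0. Lengths are in m, angles in rad, forces in N, time in s.
With the tool pointing down it reaches from about 0.3 to 0.775 m from the base axis. Payload 14.6 kg.
Tool frame: the origin (TCP) lies at the very end of the fingers, on their centre line; the grasp point (between the pads) lies 19 mm behind it; z points along the fingers, y is the line along which they close (so a half turn about z gives the same grasp; the last joint's range is limited). The gripper opens to 94 mm and grips with 3 to 60 N. Pads are 16 mm wide; open, the fingers measure 119 mm over their backs; the gripper's body (75 mm by 177 mm) begins 78 mm behind the grasp point.
Start: joints at [1.281, 0.3, 1.521, -0, 1.321, -0.067], TCP at [0.122, 0.536, 0.205] pointing down, gripper open.
Joint ranges: [-3.03, 3.03], [-0.79, 2.21], [0.23, 2.52], [-1.04, 4.18], [0, 3.07], [-2.55, 2.55]. Speed limits (rad/s): [2.22, 2.22, 2.57, 3.14, 3.14, 3.14].

INTERFACE

Orientations are given as [roll, pitch, yaw] about the fixed x, y, z axes, in that order (R = Rz(yaw) Ry(pitch) Rx(roll)).
In Python, from station import telemetry, cams, hand_in, nets gives the robot as it stands.
- The arm moves only by the tool move_arm, never from a script. Its argument "increments" is a list of rows, each a list of 4 numbers: the shift along the tool's x, y, z in m, then the turn about the tool's z in rad. In form: [[tx, ty, tz, roll], ...]. A call has 1 to 20 rows; each row shifts and turns the commanded pose from where the row before left it, along the tool's axes as they then stand; what a row does not reach is not made up. A row lasts 1/8 s, in which the tool goes at most 62.5 mm and 10.7 degrees, less where a joint would pass 70% of its speed; a pose out of reach is approached as far as the arm can. A call is refused whole if a number of a shift passes 0.0625 or a number of a turn 0.188, either way. A call with a gripper value outside its range is refused whole. "grip" is the opening, from 0 (shut) to 1 (fully open), set as the call begins (left out, the last holds). The fingers move at their own pace and stop on an object; "force" is the grip in N (left out, the last holds). Time passes only in rows, so rows that do not move let the fingers close. It gives the time, the measured TCP pose, the force, the opening and the grip force at its end, in the units of the state.
- telemetry.get_obs(): the state, without advancing time (a new reading comes with each control period).
- cams.camera(name): name is "side" or "top" or "wrist"; returns the picture (480x640x3 uint8, blue, green, red); there is no depth.
- cams.camera_model(name): a dict with "intrinsics" (3x3 intrinsics, pixels), "k1" (the pictures are not rectified: a ray, as slopes to the right and down, at radius r is drawn at 1 + k1 r^2 times it, then the intrinsics apply), "xyz" and "attitude" of the camera in the world; the wrist camera has in their place "T_tool_cam" (4x4, takes a point from camera to tool coordinates, whose origin is the TCP and whose axes are the flange's). Camera axes: x right, y up, looking along -z (the intrinsics and any distortion apply to the point x, -y, -z); pixel columns grow to the right and rows downward; lengths in m; the calibration is good to about 2 mm. A picture is of the moment at which its call begins: read the wrist's pose just before it. camera_model takes no time and is no camera call.
- hand_in(): hands the job in; it is judged then, once.
Trained networks look in the newest picture that a camera, given by its name, has taken for a name from the list of things; names that differ only in an ending like _2 or _b are one class to them, and where a whole thing is asked for, a point or a joint stands for the part that bears it (a point fixed in the world has none). Each returns a list of dicts, best first, with "conf" (0 to 1); they miss things now and then, are a little off and sometimes report something else, mostly with a low value. They report only what shows in the picture. A call takes as long as a camera call.
- nets.search_frame(camera, query): "extent" ([left, top, right, bottom] in pixels, round what is visible of it).
- nets.mark_of(camera, query): "centre" ([column, row] in pixels: a listed point, or the origin of a listed thing).
The state is a dict: "time_s": time; "qpos": joint angles; "joint_vel": joint speeds; "tau": joint torques, N m; "ee_pos": TCP position; "eef_rot": TCP orientation; "force": force on the tool from outside, world axes, zero at the start; "moment": the same for the moment, N m; "grip_width": finger opening in m; "grip_force": force on a finger pad.
Only numpy, scipy, OpenCV 4.12 (cv2) and the standard library are available. Lean on these libraries where they do the work, as an engineer would, in place of code of your own. Each camera call takes 0.05 s, during which the arm holds its last target. There are 200 camera calls.

TASK

Swing the red handle of the toggle clamp away from the bottle, over centre, until it lies back at its end and the bottle is locked in its nest. Then press the orange push-and-turn safety cap down, twist it counter-clockwise (seen from above) while it is down until it is free, and lift it straight off. Finish while holding the cap still and upright about 6 cm above the open mouth of the bottle, with the bottle still clamped upright in its nest and the other things on the bench left where they were.

Things in the scene. Friction and masses are not known exactly. Their poses are not given: they have to be found in the camera images.
- nest (a point): Centre of the bottle nest on the top of a fixed grey metal plate (110 x 270 mm, top 12 mm above the bench). y points from the steel toggle clamp (on the -y side) through the bottle to the black vee (67 mm tall) that the bottle is pushed against; x across the plate, z up. Placed and turned (up to 0.35 rad) differently each time.
- clamp_pivot (a point): Pivot of the clamp handle, 135 mm from the nest along the nest's -y axis, 60 mm above the bench; axes as the nest's. The handle swings in the upright plane through nest and pivot. The bracket round it is 74 mm tall, 34 mm wide.
- handle_grip (a point): Middle of the red grip of the clamp handle: a round bar, 19 mm in diameter, centred 80 mm from the pivot; the red part runs from 50 to 105 mm from the pivot, with a thinner steel bar below it.
- clamp_handle (a joint): Handle angle, rad. 0: open, leaning 0.25 from upright towards the bottle. Grows as it swings away from the bottle: upright at 0.25, dead centre at 1.2, end stop at 1.5 (locked, lying back 1.25 from upright). Starts at 0 to 0.12. It drives a rubber pad against the bottle (16 N when locked), takes about 2 N at the grip, and stays locked when let go.
- bottle: White bottle with paper label and orange band, loose in the nest, turned any way about its axis. Origin at the centre of its underside, z up. Body 64 mm in diameter up to 93 mm, shoulder to 112 mm, neck with its mouth 141 mm above the underside (hidden by the cap at first). About 0.4 kg.
- cap_center (a point): Centre of the orange ribbed safety cap, half-way up: 48 mm in diameter, 36 mm tall, 35 g; a small white bar on its top marks its +x side. Locked, it is 141 mm above the bottle's underside, its x axis along the bottle's.
- cap: The same cap, origin at the centre of its underside. A spring (5 N, 12 N fully down) holds it up in its lock: press it down at least 6 mm (it bottoms at 8 mm) and keep it down while turning it counter-clockwise seen from above. It lifts off freely when turned 0.85 to 1.25 rad (aim at 1.1; a stop ends the turn at about 1.3), and clears the neck after 18 mm.
- tape_roll: Bystander: roll of beige tape, 96 mm across, 25 mm tall, lying flat; origin at its underside.
- petri: Bystander: closed petri dish, 150 mm across, 22 mm tall; origin at its underside.
- small_bottle: Bystander: small glass bottle with blue screw cap, 56 mm across, 105 mm tall; origin at its underside.
- marker_black: Bystander: white and black marker pen, 135 mm long; origin at its underside.
- pen: Bystander: white and red ball pen, 145 mm long; origin at its underside.

How it is judged:
On the way, in this order (a step that is already met when the one before it is completed fails the run):
1. the clamp handle is swung over centre to its end (joint above 1.35 rad) while the cap is still locked on the bottle (value of joint clamp_handle above 1.35 rad and z of cap_center in the frame of bottle below 0.146 m and angle between the x axis of cap_center and the x axis of bottle, either way round below 0.25 rad), for 0.2 s.
2. the cap is turned more than 0.35 rad while pressed down (by 3.5 mm or more), bottle clamped (angle between the x axis of cap_center and the x axis of bottle, either way round above 0.35 rad and z of cap_center in the frame of bottle below 0.1375 m and value of joint clamp_handle above 1.35 rad), for 0.04 s.
3. the cap is lifted clear of the neck in the gripper (z of cap_center in the frame of bottle above 0.165 m and contact force between the fingers and cap above 1 N), for 0.1 s.
At the end, for the whole second after the job is handed in: Cap held by the gripper alone (over 1 N, under 0.03 m/s), upright within 0.25 rad, underside 30-100 mm above the bottle's mouth, within 30 mm of its axis; clamp past 1.35 rad; bottle upright within 0.08 rad, within 12 mm of its nest; bystanders within 30 mm of their start (contact force between the fingers and cap above 1 N and contact force between cap and bottle below 0.1 N and z of cap_center in the frame of bottle between 0.189 and 0.259 m and horizontal distance between cap_center and bottle below 0.03 m and angle between cap_center's own z axis and vertical below 0.25 rad and linear speed of cap below 0.03 m/s and value of joint clamp_handle above 1.35 rad and angle between bottle's own z axis and vertical below 0.08 rad and distance between bottle and nest below 0.012 m); the arm keeps its last pose, push and grip.
It fails at once if the bottle is tipped or lifted out of its nest (angle between bottle's own z axis and vertical above 0.2 rad or distance between bottle and nest above 0.025 m).
It fails at once if a bystander is moved more than 30 mm (distance of any of tape_roll, petri, small_bottle, marker_black, pen from where it was at the start of the episode above 0.03 m).
It also fails if it takes over 50 s, if anything falls off the work surface, if the arm or the gripper's body presses on something with over 40 N, if the wrist force passes 120 N, or if a joint passes its speed limit or range.

## Working session

There is one attempt and no reset: what is moved stays moved. The work goes in short steps, Python scripts to look and compute and a tool call to move; the robot and the scene stay as the last step left them, time stands still between calls to the robot, and variables do not carry over. Pictures are saved under pics/ and viewed, at most 10 in all, crops included, and the job is handed in when it is done.

Besides the shell and the picture viewer there is one more tool, called after "Call:" as a command line: name --pt "numbers of a row" for each row, then --argument value for the rest. move_arm: Moves the arm, as the interface text tells. Its arguments: {"type":"object","properties":{"increments":{"type":"array"},"grip":{"type":"number"},"force":{"type":"number"}},"required":["increments"]}

```bash
mkdir -p pics; cat > h.py <<'E'
import numpy as np, cv2
from scipy.spatial.transform import Rotation as R
from station import telemetry, cams, hand_in, nets
def pose():
    o=telemetry.get_obs(); return np.array(o['ee_pos']),R.from_euler('xyz',o['eef_rot']).as_matrix(),o
def cam(name,T=None):
    m=cams.camera_model(name); K=np.array(m['intrinsics']);k=m['k1']
    if name=='wrist':
        p,r,_=T if T else pose(); A=np.array(m['T_tool_cam']); return K,k,p+r@A[:3,3],r@A[:3,:3]
    a=np.array(m['attitude'])
    Rm=a if a.shape==(3,3) else R.from_euler('xyz',a).as_matrix()
    return K,k,np.array(m['xyz']),Rm
def ray(name,px,T=None):
    K,k,c,Rm=cam(name,T)
    u=cv2.undistortPoints(np.array([[px]],float),K,np.array([k,0,0,0,0.]))[0,0]
    d=Rm@np.array([u[0],-u[1],-1.]); return c,d/np.linalg.norm(d)
def atz(name,px,z,T=None):
    c,d=ray(name,px,T); return c+d*(z-c[2])/d[2]
def proj(name,P,T=None):
    K,k,c,Rm=cam(name,T); q=Rm.T@(np.array(P)-c); x,y=q[0]/-q[2],-q[1]/-q[2]; s=1+k*(x*x+y*y)
    return (K@np.array([x*s,y*s,1]))[:2]
def tri(obs):
    A=np.zeros((3,3));b=np.zeros(3)
    for c,d in obs:
        M=np.eye(3)-np.outer(d,d);A+=M;b+=M@c
    p=np.linalg.solve(A,b); return p,[np.linalg.norm((np.eye(3)-np.outer(d,d))@(p-c)) for c,d in obs]
E
python3 - <<'E'
from h import *
for n in ('top','side','wrist'):
    cv2.imwrite(f'pics/{n}0.png',cams.camera(n))
    m=cams.camera_model(n); print(n,m)
    for q in ('nest','clamp_pivot','handle_grip','bottle','cap_center','tape_roll','petri','small_bottle','marker_black','pen'):
        try: r=nets.mark_of(n,q)[:2]
        except Exception as e: r=e
        print(q,r)
print(telemetry.get_obs())
E
```

```text
top {'intrinsics': array([[613.57512889,   0.        , 323.04262414],
       [  0.        , 613.57512889, 237.2221747 ],
       [  0.        ,   0.        ,   1.        ]]), 'k1': -0.080152233307383, 'xyz': array([ 0.47823441, -0.04224567,  1.440605  ]), 'attitude': array([ 0.08760428, -0.00277211, -1.56934808])}
nest [{'centre': [261.1, 261.4], 'conf': 0.89}]
clamp_pivot [{'centre': [315.4, 241.3], 'conf': 0.9}]
handle_grip [{'centre': [309.5, 241.8], 'conf': 0.65}]
bottle [{'centre': [259.5, 258.0], 'conf': 0.71}]
cap_center [{'centre': [252.9, 259.9], 'conf': 0.89}, {'centre': [462.8, 281.4], 'conf': 0.52}]
tape_roll [{'centre': [269.8, 179.1], 'conf': 0.56}]
petri [{'centre': [383.9, 180.8], 'conf': 0.68}, {'centre': [194.5, 195.0], 'conf': 0.15}]
small_bottle [{'centre': [194.0, 193.0], 'conf': 0.62}]
marker_black [{'centre': [461.1, 282.8], 'conf': 0.82}, {'centre': [255.4, 259.8], 'conf': 0.59}]
pen [{'centre': [159.5, 309.3], 'conf': 0.61}]
side {'intrinsics': array([[483.50348643,   0.        , 319.27788172],
       [  0.        , 483.50348643, 244.79822201],
       [  0.   
[... 1398 characters left out ...]
ttle []
marker_black []
pen []
{'time_s': 1.65, 'qpos': array([ 1.28138950e+00,  2.99935485e-01,  1.52099206e+00,  2.35808435e-05,
        1.32070236e+00, -6.66181866e-02]), 'joint_vel': array([-0.00043623,  0.00089707,  0.00200212, -0.00017597, -0.00078954,
       -0.00085779]), 'tau': array([-4.72226111e-05, -5.31662214e+01, -3.52912545e+01,  7.08483020e-02,
        2.13364069e-02,  5.14275854e-06]), 'ee_pos': array([0.12152711, 0.53639836, 0.20542947]), 'eef_rot': array([-3.14155701e+00, -2.52756630e-05,  2.91879817e+00]), 'force': array([-0.32907708, -0.98785923,  0.3200552 ]), 'moment': array([-0.01800036,  0.03352383,  0.03523221]), 'grip_force': 0.0, 'grip_width': 0.09417240013692546}
```

View pics/top0.png

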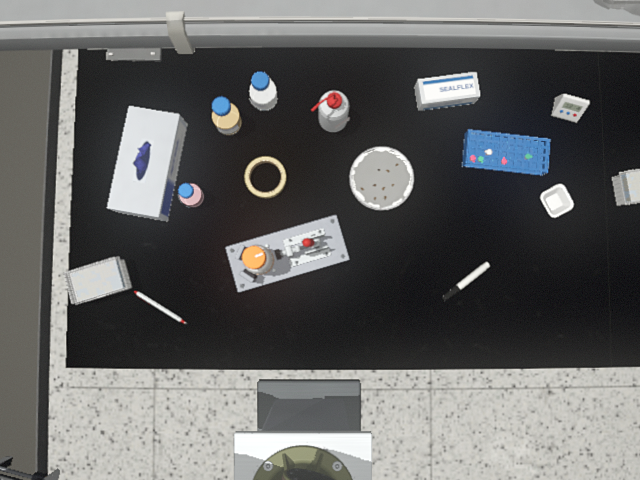

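View pics/side0.png

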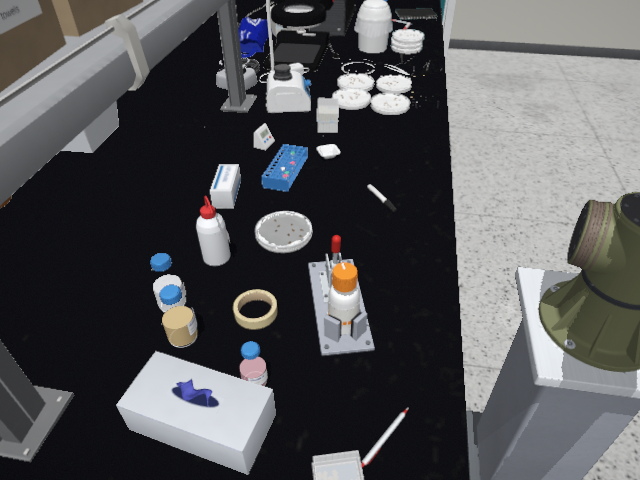

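The top view shows the plate with corners near (227,245), (336,217), (349,260) and (238,291), the cap at (255,258) and the red grip at (308,242). The side view agrees, with the cap at (345,276) and the grip at (336,244).

```bash
python3 - <<'E'
from h import *
n=atz('top',[261.1,261.4],.012);pv=atz('top',[315.4,241.3],.06);c=atz('top',[252.9,259.9],.153)
print(n,pv,c,np.linalg.norm((n-pv)[:2]))
im=cv2.imread('pics/top0.png');hsv=cv2.cvtColor(im,cv2.COLOR_BGR2HSV)
roi=np.zeros(im.shape[:2],np.uint8);roi[205:300,215:360]=1
m=((im.max(2)>70)&(roi>0)).astype(np.uint8)
cs,_=cv2.findContours(m,0,2);cc=max(cs,key=cv2.contourArea);r=cv2.minAreaRect(cc)
b=[atz('top',p,.012) for p in cv2.boxPoints(r)];print('plate',np.round(b,4),'ctr',np.mean(b,0),[np.linalg.norm(b[i]-b[i-1]) for i in range(4)])
for i in (0,1): d=b[i+1]-b[i];print(np.arctan2(d[1],d[0]))
def blob(im,lo,hi,x0,x1,y0,y1,orange):
    h=cv2.cvtColor(im,cv2.COLOR_BGR2HSV);M=(h[...,1]>150)&(h[...,2]>90)&((h[...,0]>=lo)&(h[...,0]<=hi))
    M2=np.zeros_like(M);M2[y0:y1,x0:x1]=M[y0:y1,x0:x1];ys,xs=np.nonzero(M2);return [xs.mean(),ys.mean()],len(xs),(xs.min(),xs.max(),ys.min(),ys.max())
s=cv2.imread('pics/side0.png')
o=blob(im,8,22,225,285,235,285,1);print('cap top',o,atz('top',o[0],.171))
h1=blob(im,0,6,295,325,230,255,0);h2=blob(s,0,6,322,350,230,262,0);print('grip',h1,h2,tri([ray('top',h1[0]),ray('side',h2[0])]))
o2=blob(s,8,22,325,365,258,294,1);print(o2,tri([ray('top',o[0]),ray('side',o2[0])]))
for q,z in (('petri',0),('tape_roll',0)): pass
E
```

```text
[0.54689928 0.09826873 0.012     ] [ 0.59022761 -0.02865807  0.06      ] [0.54323741 0.10168884 0.153     ] 0.1341184367258719
plate [[ 0.582   0.1864  0.012 ]
 [ 0.6603 -0.0766  0.012 ]
 [ 0.5513 -0.1084  0.012 ]
 [ 0.4739  0.153   0.012 ]] ctr [0.56690246 0.03860681 0.012     ] [np.float64(0.11317515809089083), np.float64(0.2744484752688012), np.float64(0.1135404015315276), np.float64(0.2726773087947077)]
-1.2814880764068204
-2.8576945250065293
cap top ([np.float64(256.967032967033), np.float64(256.75824175824175)], 91, (np.int64(242), np.int64(265), np.int64(246), np.int64(268))) [0.54886521 0.09130241 0.171     ]
grip ([np.float64(307.0566037735849), np.float64(242.03773584905662)], 53, (np.int64(303), np.int64(313), np.int64(239), np.int64(245))) ([np.float64(335.6901408450704), np.float64(243.33098591549296)], 142, (np.int64(332), np.int64(340), np.int64(235), np.int64(252))) (array([ 0.58182216, -0.01172556,  0.13989455]), [np.float64(0.00032004618192940925), np.float64(0.000320046181929395)])
([np.float64(344.5484949832776), np.float64(277.2341137123746)], 598, (np.int64(332), np.int64(357), np.int64(263), np.int64(291))) (array([0.5493627 , 0.09379936, 0.14686057]), [np.float64(0.0008449498326529443), np.float64(0.0008449498326531115)])
```

Call:
move_arm --pt "0 0 -0.0125 0.1765" --pt "0 0 -0.0125 0.1765" --pt "0 0 -0.0125 0.1765" --pt "0 0 -0.0125 0.1765" --pt "0 0 -0.0125 0.1765" --pt "0 0 -0.0125 0.1765" --grip 0 --force 20

```text
time_s: 2.4
ee_pos: [0.1215, 0.5364, 0.2809]
eef_rot: [3.142, -0.0, 1.854]
force: [-0.4, 0.0, -0.4]
grip_width: 0.0374
grip_force: 0.0
```

Call:
move_arm --pt "-0.0385 0.0178 0 0" --pt "-0.0385 0.0178 0 0" --pt "-0.0385 0.0178 0 0" --pt "-0.0385 0.0178 0 0" --pt "-0.0385 0.0178 0 0" --pt "-0.0385 0.0178 0 0" --pt "-0.0385 0.0178 0 0" --pt "-0.0385 0.0178 0 0" --pt "-0.0385 0.0178 0 0" --pt "-0.0385 0.0178 0 0" --pt "-0.0385 0.0178 0 0" --pt "-0.0385 0.0178 0 0" --pt "-0.0385 0.0178 0 0" --pt "-0.0385 0.0178 0 0" --pt "-0.0385 0.0178 0 0" --pt "-0.0385 0.0178 0 0" --pt "0 0 0 0"

```text
time_s: 4.53
ee_pos: [0.571, 0.0252, 0.2796]
eef_rot: [-3.14, -0.0, 1.857]
force: [0.5, 0.2, 0.1]
grip_width: 0.0007
grip_force: 0.0
```

```bash
python3 - <<'E'
from h import *
T=pose();im=cams.camera('wrist');cv2.imwrite('pics/w1.png',im)
d=np.array([np.cos(1.86),np.sin(1.86),0]);e=np.array([np.sin(1.86),-np.cos(1.86),0])
for q in ('nest','clamp_pivot','handle_grip','cap_center'):
    for r in nets.mark_of('wrist',q)[:2]:
        z={'nest':.012,'clamp_pivot':.06,'handle_grip':.139,'cap_center':.153}[q]
        p=atz('wrist',r['centre'],z,T);print(q,r,p.round(4))
print(proj('wrist',[.588,-.032,.06],T),proj('wrist',[.5485,.095,.171],T))
E
```

```text
clamp_pivot {'centre': [319.1, 267.2], 'conf': 0.88} [ 0.5846 -0.0323  0.06  ]
clamp_pivot {'centre': [316.9, 132.4], 'conf': 0.28} [0.5442 0.0989 0.06  ]
handle_grip {'centre': [320.2, 274.7], 'conf': 0.68} [ 0.5804 -0.012   0.139 ]
cap_center {'centre': [319.5, 133.9], 'conf': 0.94} [0.5475 0.099  0.153 ]
[322.2948693  267.85032181] [319.02862147 140.06233117]
```

View pics/w1.png

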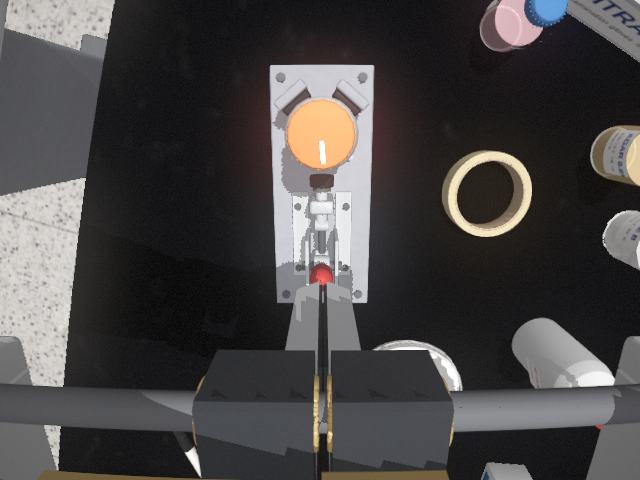

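The wrist view shows the cap at (321,134) with its white mark, and the grip at (321,275). The plate stands square to the tool, so the yaw is right. Next I lower in front of the handle and push it back.

Call:
move_arm --pt "0 0 0.026 0" --pt "0 0 0.026 0" --pt "0 0 0.026 0" --pt "0 0 0.026 0" --pt "0 0 0.026 0" --pt "0 0 0.025 0" --pt "0 0 0 0"

```text
time_s: 5.65
ee_pos: [0.5691, 0.0277, 0.1244]
eef_rot: [-3.139, -0.001, 1.861]
force: [0.3, -0.1, 0.3]
grip_width: 0.0006
grip_force: 0.0
```

Call:
move_arm --pt "-0.01 0 0 0" --pt "-0.01 0 0 0" --pt "-0.011 0 -0.005 0" --pt "-0.0105 0 -0.005 0" --pt "-0.0075 0 0 0" --pt "-0.0075 0 0 0" --pt "-0.0075 0 0.0013 0" --pt "-0.0075 0 0.0013 0" --pt "-0.007 0 0.0028 0" --pt "-0.007 0 0.0027 0" --pt "-0.0064 0 0.0042 0" --pt "-0.0063 0 0.0042 0" --pt "0 0 0 0"

```text
time_s: 7.28
ee_pos: [0.5979, -0.0675, 0.1184]
eef_rot: [-3.141, -0.0, 1.859]
force: [-0.0, -0.2, -0.2]
grip_width: 0.0005
grip_force: 0.0
```

Call:
move_arm --pt "-0.006 0 0.005 0" --pt "-0.006 0 0.005 0" --pt "-0.004 0 0.005 0" --pt "-0.004 0 0.005 0" --pt "-0.002 0 0.004 0" --pt "-0.002 0 0.004 0" --pt "0 0 0.002 0" --pt "0 0 0 0"

```text
time_s: 8.28
ee_pos: [0.6053, -0.0894, 0.0916]
eef_rot: [3.14, 0.0, 1.86]
force: [-11.3, 6.3, 24.8]
grip_width: 0.0005
grip_force: 12.9
```

```bash
python3 - <<'E'
from h import *
im=cams.camera('side');cv2.imwrite('pics/s2.png',cv2.resize(im[180:380,230:450],None,fx=3,fy=3)[:600,:660])
print(nets.mark_of('side','handle_grip'),telemetry.get_obs()['force'])
for a in (-.25,.6,.95,1.1,1.25):
    d=np.array([np.cos(1.86),np.sin(1.86)]);P=np.r_[np.array([.5865,-.032])-.08*np.sin(a)*d,.06+.08*np.cos(a)];print(a,proj('side',P))
E
```

```text
[{'centre': [332.3, 230.9], 'conf': 0.6}] [-11.79680015   7.03383394  26.28360219]
-0.25 [336.05761422 243.79781362]
0.6 [331.86081056 228.90190128]
0.95 [330.60391928 229.9722063 ]
1.1 [330.21025141 231.65506392]
1.25 [329.91262696 233.9972381 ]
```

View pics/s2.png

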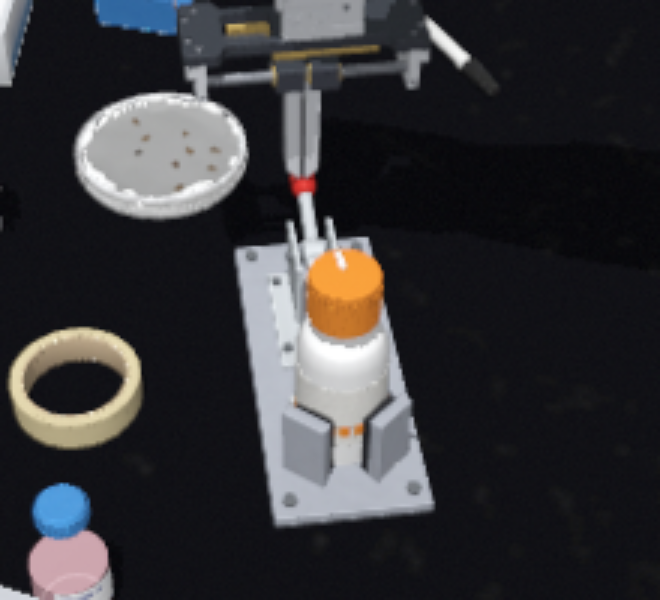

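Call:
move_arm --pt "0 0 -0.02 0" --pt "0 0 -0.03 0" --pt "0 0 -0.04 0" --pt "0.01 0 -0.05 0" --pt "0.035 0 -0.04 0" --pt "0.035 0 -0.01 0" --pt "0.035 0 0 0" --pt "0 0 0 0" --pt "0 0 0 0" --grip 1 --force 45

```text
time_s: 9.5
ee_pos: [0.5723, 0.0198, 0.2788]
eef_rot: [-3.141, 0.0, 1.86]
force: [0.9, 0.2, -1.0]
grip_width: 0.0868
grip_force: 0.0
```

```bash
python3 - <<'E'
from h import *
T=pose();im=cams.camera('wrist');cv2.imwrite('pics/w3.png',im)
for q in ('clamp_pivot','handle_grip','cap_center'):
    print(q,nets.mark_of('wrist',q)[:2])
im2=cams.camera('side'); print(nets.mark_of('side','handle_grip'))
h=cv2.cvtColor(im,cv2.COLOR_BGR2HSV);M=((h[...,1]>120)&(h[...,2]>120)&(h[...,0]>=6)&(h[...,0]<=22)).astype(np.uint8)
cs,_=cv2.findContours(M,0,2);c=max(cs,key=cv2.contourArea);(x,y),r=cv2.minEnclosingCircle(c)
print(x,y,r,atz('wrist',[x,y],.171,T),atz('wrist',[x,y],.165,T),T[0],T[2]['eef_rot'])
h=cv2.cvtColor(im2,cv2.COLOR_BGR2HSV);M=((h[...,1]>150)&(h[...,2]>90)&((h[...,0]<=6)))
M[:,:320]=0;M[:,350:]=0;M[:215]=0;M[262:]=0;ys,xs=np.nonzero(M);print('red side',xs.mean(),ys.mean())
E
```

```text
clamp_pivot [{'centre': [321.2, 259.0], 'conf': 0.96}]
handle_grip [{'centre': [319.1, 334.2], 'conf': 0.88}]
cap_center [{'centre': [321.4, 123.3], 'conf': 0.94}]
[{'centre': [331.7, 232.5], 'conf': 0.8}, {'centre': [342.0, 285.5], 'conf': 0.57}, {'centre': [284.7, 234.7], 'conf': 0.31}]
321.1107177734375 123.95848083496094 35.25680160522461 [0.54802724 0.10041916 0.171     ] [0.54798019 0.10051241 0.165     ] [0.57226598 0.0197863  0.27883889] [-3.14148809e+00  1.82012699e-04  1.85984514e+00]
red side 329.74657534246575 234.66438356164383
```

View pics/w3.png

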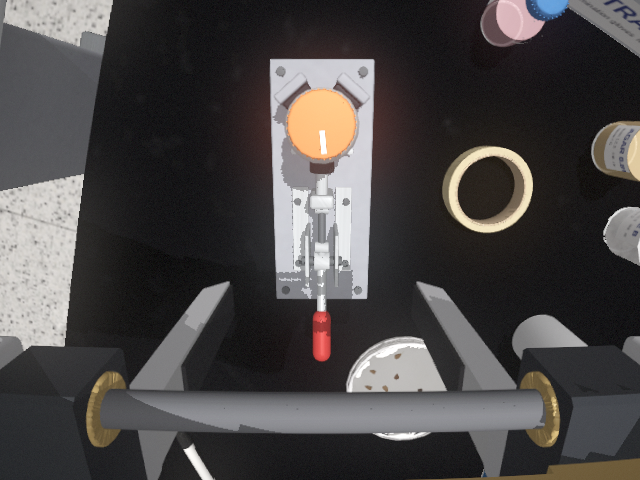

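The handle now lies back at the stop, with its grip at (321,335), and the cap is centred at (321,124). Next I move over the cap, go down and grip it.

Call:
move_arm --pt "0.0275 0 0 0" --pt "0.0275 0 0 0" --pt "0.028 0 0 0" --pt "0 0 0.03 0" --pt "0 0 0.03 0" --pt "0 0 0.03 0" --pt "0 0 0.03 0" --pt "0 0 0.022 0" --pt "0 0 0 0"

```text
time_s: 10.92
ee_pos: [0.5479, 0.0995, 0.1357]
eef_rot: [-3.139, -0.001, 1.859]
force: [0.9, -0.2, 0.6]
grip_width: 0.0939
grip_force: 0.0
```

Call:
move_arm --pt "0 0 0 0" --pt "0 0 0 0" --pt "0 0 0 0" --pt "0 0 0 0" --pt "0 0 0 0" --pt "0 0 0 0" --pt "0 0 0 0" --pt "0 0 0 0" --grip 0 --force 45

```text
time_s: 11.92
ee_pos: [0.5483, 0.0997, 0.137]
eef_rot: [-3.141, 0.0, 1.86]
force: [-3.8, -1.2, 2.8]
grip_width: 0.0475
grip_force: 45.0
```

Call:
move_arm --pt "0 0 0.002 0" --pt "0 0 0.002 0" --pt "0 0 0.002 0" --pt "0 0 0.0015 0" --pt "0 0 0 0" --pt "0 0 0 0"

```text
time_s: 12.68
ee_pos: [0.5486, 0.0997, 0.1302]
eef_rot: [3.141, 0.0, 1.86]
force: [-6.0, -2.0, 9.3]
grip_width: 0.0475
grip_force: 45.0
```

Call:
move_arm --pt "0 0 0.0015 0" --pt "0 0 0.001 0" --pt "0 0 0 0" --pt "0 0 0 0"

```text
time_s: 13.18
ee_pos: [0.5488, 0.0997, 0.1289]
eef_rot: [3.14, 0.0, 1.86]
force: [-12.0, -2.7, 21.2]
grip_width: 0.0476
grip_force: 45.0
```

The cap has bottomed (the force jumped to 21 N). Turning it counter-clockwise now.

Call:
move_arm --pt "0 0 0 -0.1" --pt "0 0 0 -0.1" --pt "0 0 0 -0.1" --pt "0 0 0 -0.1" --pt "0 0 0 -0.1" --pt "0 0 0 0"

```text
time_s: 13.92
ee_pos: [0.5494, 0.1003, 0.1289]
eef_rot: [3.138, 0.002, 2.362]
force: [-5.4, 0.8, 18.2]
grip_width: 0.0479
grip_force: 45.0
```

```bash
python3 - <<'E'
from h import *
cams.camera('top');im=cams.camera('side');cv2.imwrite('pics/s4.png',cv2.resize(im[200:380,260:440],None,fx=3.3,fy=3.3));o=telemetry.get_obs();print(o['force'],o['moment'],o['ee_pos'],nets.mark_of('side','bottle')[:1],nets.mark_of('side','handle_grip')[:1])
E
```

```text
[-5.83504457  0.83605222 17.51796896] [0.13676181 1.06548567 0.03502813] [0.54942117 0.10026374 0.12892101] [{'centre': [344.5, 321.3], 'conf': 0.86}] [{'centre': [335.4, 237.0], 'conf': 0.45}]
```

View pics/s4.png

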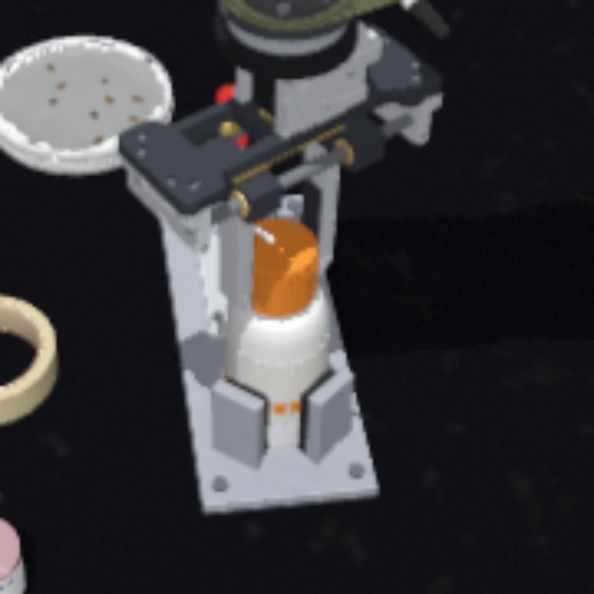

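The side view shows the cap's white mark turned to the left. The bottle's label squares are still at (345,324), so the bottle hasn't turned. I finish the turn.

Call:
move_arm --pt "0 0 0 -0.1" --pt "0 0 0 -0.1" --pt "0 0 0 -0.1" --pt "0 0 0 -0.1" --pt "0 0 0 -0.1" --pt "0 0 0 -0.1" --pt "0 0 0 0" --pt "0 0 0 0"

```text
time_s: 15.12
ee_pos: [0.5495, 0.1003, 0.1289]
eef_rot: [3.14, 0.003, 2.96]
force: [-5.1, 1.0, 18.0]
grip_width: 0.0478
grip_force: 45.0
```

Call:
move_arm --pt "0 0 -0.003 0" --pt "0 0 -0.003 0" --pt "0 0 -0.003 0" --pt "0 0 -0.003 0" --pt "0 0 0 0"

```text
time_s: 15.75
ee_pos: [0.5484, 0.0997, 0.1388]
eef_rot: [-3.141, -0.0, 2.96]
force: [0.9, -0.1, 2.4]
grip_width: 0.0474
grip_force: 45.0
```

Call:
move_arm --pt "0 0 -0.004 0" --pt "0 0 -0.006 0" --pt "0 0 -0.008 0" --pt "0 0 -0.01 0" --pt "0 0 -0.01 0" --pt "0 0 -0.01 0" --pt "0 0 -0.01 0" --pt "0 0 -0.01 0" --pt "0 0 -0.008 0" --pt "0 0 0 0" --pt "0 0 0 0" --pt "0 0 0 0"

```text
time_s: 17.25
ee_pos: [0.5483, 0.0998, 0.2146]
eef_rot: [-3.141, -0.001, 2.96]
force: [0.2, 1.0, -0.4]
grip_width: 0.0476
grip_force: 45.0
```

```bash
python3 - <<'E'
from h import *
im=cams.camera('side');cv2.imwrite('pics/s5.png',cv2.resize(im[180:380,240:440],None,fx=3,fy=3));o=telemetry.get_obs();print(o['time_s'],o['force'],o['grip_width'],o['ee_pos'])
E
```

```text
17.3 [ 0.13266963  0.46070519 -0.33354425] 0.047658079825593704 [0.54836306 0.09974785 0.21460455]
```

View pics/s5.png

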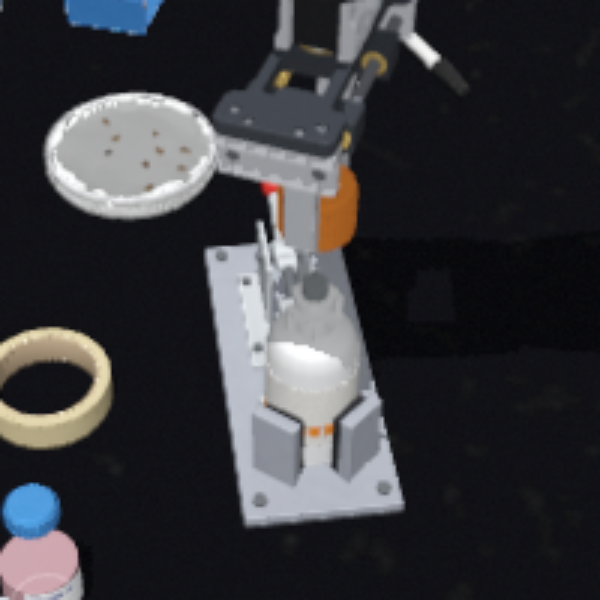

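The cap is held at (320,205) in the crop, above the open neck at (315,288). The bottle is upright in the vee, the handle is lying back, and the bystanders are untouched.

```bash
python3 -c "
from station import hand_in
print(hand_in())"
```

```text
the job is handed in; nothing more can be done
None
```

I handed the job in at about 17 s with the clamp locked back, the cap turned off and held still about 6 cm above the open mouth, and the bottle upright in its nest; the hand-in call returned no verdict.

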